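# Slide a steel test panel out of its drying tray and seat it in the pin jig

### The arm

A 6-joint arm with a two-finger parallel gripper is mounted at the origin on a cart in front of the work surface, level with it; the furniture and walls round the work are solid. World frame = base frame: x ahead of the robot, y to its left, z up, the work surface at z = 0. Lengths are in m, angles in rad, forces in N, time in s.
With the tool pointing down it reaches from about 0.35 to 0.975 m from the base axis. Payload 4.9 kg.
Tool frame: the origin (TCP) lies at the very end of the fingers, on their centre line; the grasp point (between the pads) lies 19 mm behind it (r.tcp_to_grasp is the distance from the TCP to the grasp point, in m); z points along the fingers, y is the line along which they close (so a half turn about z gives the same grasp; the last joint's range is limited). The gripper opens to 85 mm and grips with 20 to 120 N. Pads are 22 mm wide; open, the fingers measure 114 mm over their backs; the gripper's body (76 mm by 85 mm) begins 54 mm behind the grasp point. The pads swing forward as they close: fully open they stand 13 mm farther back than shut.
Start: joints at [1.04, 0.053, 1.613, -0, 1.476, -0.119], TCP at [0.25, 0.573, 0.231] pointing down, gripper open.
Joint ranges: [-3.01, 3.01], [-1.01, 2.22], [0.06, 2.58], [-1.02, 4.17], [0.09, 2.62], [-3.14, 3.14]. Speed limits (rad/s): [2.57, 2.57, 3.14, 3.14, 3.14, 3.14].

### API

Orientations are given as a 3x3 rotation matrix whose columns are the frame's x, y, z axes.
In Python, from plant import r gives the robot as it stands. The module is installed in compiled form; this text tells all that it offers.
- The arm moves only by the tool carry_out, never from a script. Its argument "moves" is a list that holds one entry, the list of rows, each a list of 7 numbers: the closure, from 0 (fully open) to 1 (shut), then the shift along the world's x, y, z in cm, then the turn, a rotation vector about the world's x, y, z in degrees. In form: [[[grip, dx, dy, dz, wx, wy, wz], ...]]. A call has 1 to 12 rows; each row shifts and turns the commanded pose from where the row before left it; what a row does not reach is not made up. A row lasts 1/10 s, in which the tool goes at most 50 mm and 8.59 degrees, less where a joint would pass 70% of its speed; a pose out of reach is approached as far as the arm can. A call with a gripper value outside its range is refused whole. The fingers move at their own pace and stop on an object; "force" is the grip in N (left out, the last holds). Time passes only in rows, so rows that do not move let the fingers close. It gives the time, the measured TCP pose, the force, the opening and the grip force at its end, in the units of the state.
- r.state(): the state, without advancing time (a new reading comes with each control period).
- r.read_camera(name): name is "scene" or "side" or "wrist"; returns a dict with "img" (400x640x3 uint8, red, green, blue), "camera_matrix" (3x3 intrinsics, pixels), "world_to_cam" (4x4, takes a point from world to camera coordinates). Camera axes: x right, y down, z forward; pixel columns grow to the right and rows downward; lengths in m; the calibration is good to about 2 mm. A picture is of the moment at which its call begins. There is no depth.
- r.sign_off(): hands the job in; it is judged then, once.
The state is a dict: "clock": time; "joint_positions": joint angles; "joint_vel": joint speeds; "joint_efforts": joint torques, N m; "position": TCP position; "eef_rot": TCP orientation; "ft_force": force on the tool from outside, world axes, zero at the start; "wrist_torque": the same for the moment, N m; "gripper_width": opening from 0.0 (shut) to 1.0 (fully open); "grasp_force": force on a finger pad.
Only numpy, scipy, OpenCV 4.12 (cv2) and the standard library are available. Lean on these libraries where they do the work, as an engineer would, in place of code of your own. Each camera call takes 0.05 s, during which the arm holds its last target. There are 200 camera calls.

### The job

The thin steel test panel lies flat in the walled channel of the blue drying tray, where its edges cannot be taken: pressing lightly on it, slide it out of the tray's open front (the end facing you) until it overhangs enough to be taken by its two long edges, without letting it fall. Then lay it flat between the four dowel pins of the aluminium jig, push it gently fully home against the jig's steel end stop, its other end overhanging the jig's open front, and let go. Never press it hard on the tray or the jig, and leave the beaker, wash bottle and tin alone.

Things in the scene. Friction and masses are not known exactly. Their poses are not given: they have to be found in the camera images.
- panel: the loose bright steel test panel, 102 (its x) by 51 (its y) by 3.2 mm thick, about 0.13 kg, two small dark holes near its +x end. Origin: centre of its underside. Either end may go to the stop. Its finished faces bear at most 20 N on the tray, 25 N on the jig, so grip it gently (20 to 25 N) and centrally; closed fingertips pressing on it with 6 to 9 N drag it along the smooth tray
- tray: the fixed blue plastic drying tray, 150 mm (x) by 78 mm (y), on levelling screws, so its height differs by +-8 mm. Origin 34 mm under the middle of its channel floor. The channel is 56 mm wide, between walls 4.4 mm high (1.2 mm above the panel's top) along both sides and at the +x end (inner face at x = 67 mm). The -x end (x = -75 mm) is the open front edge; the space before and under it is free
- jig: the fixed aluminium jig, 86 mm wide (y), on levelling screws (height differs by +-4 mm). Its flat bed is 36 mm above its origin, from x = -39 to +29 mm. Four 8 mm pins stand 7.5 mm above the bed, top 3 mm tapered, at x = -26 and 12, y = +-30.7 mm (53.4 mm free between the rows). A dark stop bar 9 mm high closes the +x end; the -x end is open. A seated panel has its origin at x = -22, y = 0
- stop_face (a point): middle of the lower edge of the stop bar's face, on the bed (jig frame 29, 0, 36 mm); a seated panel's end touches this face
- left_beaker: small glass beaker, 54x60x63 mm, bystander, origin at the centre of its underside
- wash_bottle: white wash bottle with a red bent spout, 67x104x181 mm, bystander, origin at the centre of its underside
- grease_tin: round tin, 54 mm wide, 24 mm high, bystander, origin at the centre of its underside

How it is judged:
On the way, in this order (a step that is already met when the one before it is completed fails the run):
1. the panel lies flat on the tray's floor with its end overhanging the tray's front edge by 20 mm or more (x of panel in the frame of tray between -0.08 and -0.044 m and z of panel in the frame of tray between 0.031 and 0.0365 m and angle between panel's own z axis and vertical below 0.06 rad), for 0.2 s.
2. the panel is lifted clear of the tray (height (world z) of panel above 0.055 m and contact force between panel and tray below 0.05 N), for 0.1 s.
At the end, for the whole second after the job is handed in: the panel rests flat on the jig's bed between the four pins (height within 2 mm, within 3 mm of the middle, square within 0.06 rad), its end within 2.5 mm of the stop face, at rest and released (x of panel in the frame of jig between -0.0245 and -0.0195 m and y of panel in the frame of jig between -0.003 and 0.003 m and z of panel in the frame of jig between 0.034 and 0.038 m and angle between the x axis of panel and the x axis of jig, either way round below 0.06 rad and angle between panel's own z axis and vertical below 0.04 rad and linear speed of panel below 0.01 m/s and contact force between the fingers and panel below 0.05 N); the robot touches nothing.
It fails at once if the panel is pressed on the tray with more than 20 N (contact force between panel and tray above 20 N).
It fails at once if the panel is pressed on the jig or its stop with more than 25 N (contact force between panel and jig above 25 N).
It fails at once if the panel falls towards the worktop (height (world z) of panel below 0.016 m).
It fails at once if a bystander is shifted by more than 20 mm (distance of any of left_beaker, wash_bottle, grease_tin from where it was at the start of the episode above 0.02 m).
It also fails if it takes over 72 s, if anything falls off the work surface, if the arm or the gripper's body presses on something with over 40 N, if the wrist force passes 120 N, or if a joint passes its speed limit or range.

## Working session

There is one attempt and no reset: what is moved stays moved. The work goes in short steps, Python scripts to look and compute and a tool call to move; the robot and the scene stay as the last step left them, time stands still between calls to the robot, and variables do not carry over. Pictures are saved under pics/ and viewed, at most 10 in all, crops included, and the job is handed in when it is done.

Besides the shell and the picture viewer there is one more tool, called after "Emit:" as name(argument=value, ...) on one line, values as JSON. carry_out: Moves the arm, as the interface text tells. Its arguments: {"type":"object","properties":{"moves":{"type":"array"},"force":{"type":"number"}},"required":["moves"]}

```bash
mkdir -p pics; cat > h.py <<'E'
import numpy as np, cv2
from plant import r
def cam(n, save=None):
    c=r.read_camera(n)
    if save: cv2.imwrite(f'pics/{save}.png', c['img'][:,:,::-1])
    return c
def ray(c,uv):
    K=np.array(c['camera_matrix']);T=np.array(c['world_to_cam'])
    d=T[:3,:3].T@np.linalg.solve(K,[uv[0],uv[1],1.]); o=-T[:3,:3].T@T[:3,3]
    return o,d
def onz(c,uv,z):
    o,d=ray(c,uv); return o+d*(z-o[2])/d[2]
def tri(c1,u1,c2,u2):
    o1,d1=ray(c1,u1);o2,d2=ray(c2,u2);d1/=np.linalg.norm(d1);d2/=np.linalg.norm(d2)
    s=np.linalg.lstsq(np.c_[d1,-d2],o2-o1,rcond=None)[0]
    p,q=o1+s[0]*d1,o2+s[1]*d2; return (p+q)/2,np.linalg.norm(p-q)
def proj(c,P):
    q=np.array(c['world_to_cam'])@np.append(P,1); k=np.array(c['camera_matrix'])@q[:3]; return k[:2]/k[2]
E
python3 - <<'E'
from h import *
np.set_printoptions(precision=3,suppress=True)
a=cam('scene');b=cam('side')
cv2.imwrite('pics/a.png',a['img'][:,:,::-1]);cv2.imwrite('pics/b.png',b['img'][:,:,::-1])
for c in(a,b): print(ray(c,(320,200)),c['camera_matrix'][0][0])
print(r.state()['eef_rot'],r.tcp_to_grasp)
E
```

```text
(array([ 0.042, -0.224,  0.621]), array([ 0.544,  0.568, -0.618])) 463.55986205485306
(array([ 0.769, -0.226,  0.811]), array([-0.24 ,  0.524, -0.817])) 443.55043298207227
[[-0.916  0.4   -0.001]
 [ 0.4    0.916 -0.002]
 [ 0.    -0.002 -1.   ]] 0.0187
```

View pics/a.png

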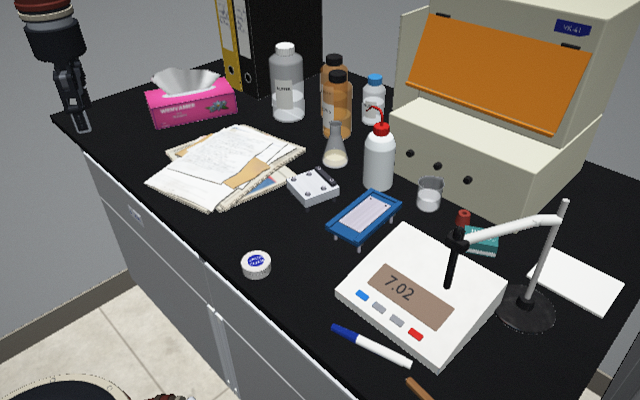

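View pics/b.png

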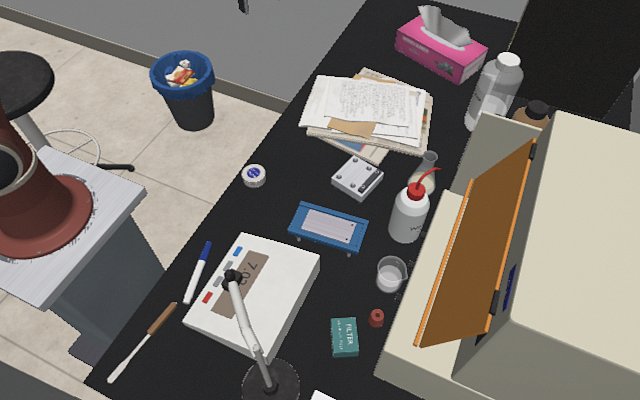

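The scene view shows the tray at about (365,215), the jig at (313,186), the bottle at (380,160), the beaker at (429,193) and the tin at (256,263). In the side view the tray is at (328,228) and the jig at (357,177). I'll zoom in on both.

```bash
python3 - <<'E'
from h import *
a=cv2.imread('pics/a.png');b=cv2.imread('pics/b.png')
f=lambda i,x,y:cv2.resize(i[y:y+100,x:x+133],(798,600),interpolation=cv2.INTER_CUBIC)
A=f(a,280,155);B=f(b,275,150)
cv2.imwrite('pics/za.png',A);cv2.imwrite('pics/zb.png',B)
E
```

```text
(no output)
```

View pics/za.png

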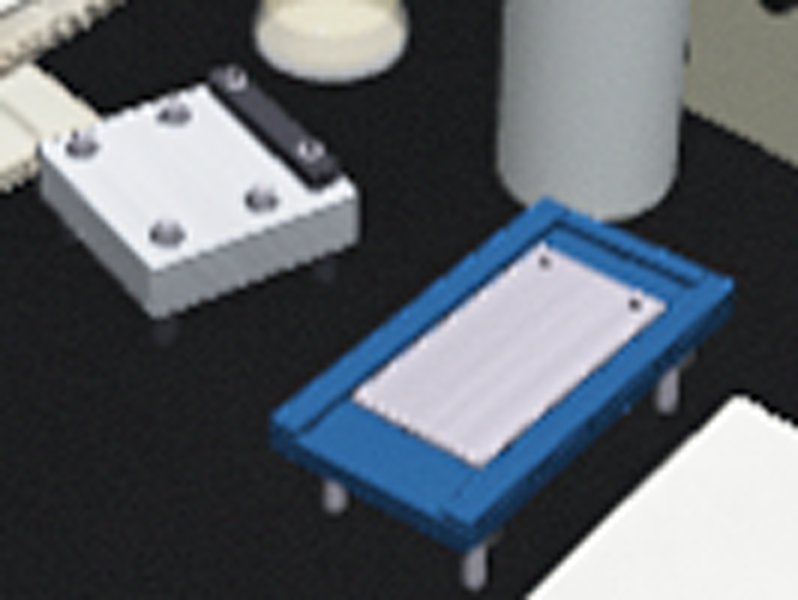

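View pics/zb.png

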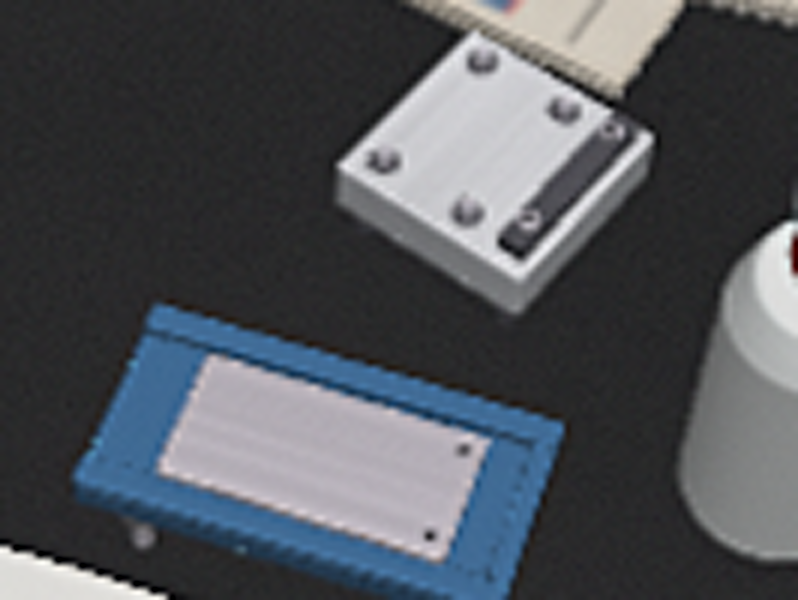

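The zooms show the panel with its holes at the far end, plus the pins and the stop. Now I'll triangulate the corners.

```bash
python3 - <<'E'
from h import *
np.set_printoptions(precision=4,suppress=True)
a=cam('scene');b=cam('side')
fa=lambda u:((u[0]+.5)/6-.5+280,(u[1]+.5)/6-.5+155)
fb=lambda u:((u[0]+.5)/6-.5+275,(u[1]+.5)/6-.5+150)
P={'pFL':((541,243),(492,437)),'pFR':((667,304),(443,560)),'pNR':((484,467),(158,473)),'pNL':((351,397),(207,354)),
'tNL':((272,420),(155,305)),'tFL':((545,198),(564,426)),'jpNL':((82,141),(482,56)),'jpFL':((174,109),(564,104)),'jpNR':((168,229),(384,156)),'jpFR':((262,193),(467,207)),
'jNL':((40,150),(475,33)),'jNR':((150,268),(338,168)),'jFR':((358,187),(521,279))}
R={}
for k,(u,v) in P.items():
    R[k],e=tri(a,fa(u),b,fb(v));print(k,R[k],round(e,4))
for n in('p','jp'):
    g=lambda s:R[n+s]; d=g('FL')+g('FR')-g('NL')-g('NR');w=g('FL')+g('NL')-g('FR')-g('NR')
    print(n,sum(g(s) for s in('FL','FR','NL','NR'))/4,'yaw',np.degrees(np.arctan2(d[1],d[0])),np.degrees(np.arctan2(-w[0],w[1])),np.linalg.norm(d)/2,np.linalg.norm(w)/2)
# bystanders from side+scene, by colour-free guesses on z=0
for n,u in(('beaker',(429,205)),('tin',(256,272)),('bottle',(380,185))):print(n,onz(a,u,0))
E
```

```text
pFL [0.6341 0.2473 0.0428] 0.0002
pFR [0.6377 0.1957 0.0432] 0.0001
pNR [0.537  0.1866 0.0414] 0.0003
pNL [0.5309 0.2374 0.0424] 0.0007
tNL [0.5054 0.2478 0.0425] 0.0001
tFL [0.6546 0.2627 0.0425] 0.0009
jpNL [0.5655 0.405  0.0412] 0.0001
jpFL [0.6023 0.396  0.0414] 0.0001
jpNR [0.5513 0.3447 0.0414] 0.0001
jpFR [0.5881 0.3357 0.0419] 0.0004
jNL [0.5571 0.4193 0.0348] 0.0008
jNR [0.5364 0.3372 0.0361] 0.0017
jFR [0.6172 0.3168 0.0388] 0.001
p [0.5849 0.2168 0.0424] yaw 5.306309966174926 5.405804993656924 0.10241860204826383 0.05144743625141321
jp [0.5768 0.3704 0.0415] yaw -13.644640830364786 -13.245907007437083 0.03792745705440719 0.0619586792960762
beaker [0.74   0.1697 0.    ]
tin [0.3593 0.2787 0.    ]
bottle [0.7223 0.2901 0.    ]
```

Emit:
carry_out(moves=[[[1,3,-3,0,0,0,2.5],[1,3,-3,0,0,0,2.5],[1,3,-3,0,0,0,2.5],[1,3,-3,0,0,0,2.5],[1,3,-3,0,0,0,2.5],[1,3,-3,0,0,0,2.5],[1,3,-3,0,0,0,2.5],[1,3,-3,0,0,0,2.5],[1,3,-3,0,0,0,2.5],[1,3,-3,0,0,0,2.5],[1,3,-3,0,0,0,2.5],[1,0,0,0,0,0,0]]])

```text
clock: 1.4
position: [0.5828, 0.239, 0.2308]
eef_rot: [[-0.998, -0.063, 0.0], [-0.063, 0.998, -0.001], [-0.0, -0.001, -1.0]]
ft_force: [0.3, -0.5, -0.9]
gripper_width: 0.004
grasp_force: 0.0
```

```bash
python3 - <<'E'
from h import *
np.set_printoptions(precision=4,suppress=True)
a=cam('scene');b=cam('side')
for u in((405,222),(338,290)):print('scale a',onz(a,u,.05))
for u in((243,234),(320,257)):print('scale b',onz(b,u,.05))
s=r.state();print(s['position'],s['eef_rot'],s['ft_force'],s['gripper_width'])
E
```

```text
scale a [0.6102 0.1402 0.05  ]
scale a [0.4024 0.1144 0.05  ]
scale b [0.4412 0.1217 0.05  ]
scale b [0.6014 0.1402 0.05  ]
[0.5804 0.242  0.2308] [[-0.9978 -0.066  -0.0012]
 [-0.066   0.9978  0.0001]
 [ 0.0012  0.0002 -1.    ]] [-1.6682 -0.1544  0.355 ] 0.0017461452228528674
```

Emit:
carry_out(moves=[[[1,2.4,-2.4,0,0,0,1.7],[1,0,0,-4,0,0,0],[1,0,0,-4,0,0,0],[1,0,0,-4,0,0,0],[1,0,0,-4,0,0,0],[1,0,0,-1.8,0,0,0],[1,0,0,0,0,0,0],[1,0,0,0,0,0,0],[1,0,0,0,0,0,0]]])

```text
clock: 2.4
position: [0.6062, 0.2196, 0.0566]
eef_rot: [[-0.995, -0.098, 0.005], [-0.098, 0.995, 0.001], [-0.005, 0.001, -1.0]]
ft_force: [-0.8, 0.0, -0.2]
gripper_width: 0.001
grasp_force: 0.0
```

Emit:
carry_out(moves=[[[1,0,0,-0.4,0,0,0],[1,0,0,-0.3,0,0,0],[1,0,0,0,0,0,0],[1,0,0,0,0,0,0],[1,0,0,0,0,0,0]]])

```text
clock: 2.9
position: [0.6042, 0.2187, 0.0464]
eef_rot: [[-0.995, -0.098, 0.0], [-0.098, 0.995, 0.0], [-0.0, 0.0, -1.0]]
ft_force: [-0.1, 0.2, 0.2]
gripper_width: -0.002
grasp_force: 0.0
```

Emit:
carry_out(moves=[[[1,0,0,-0.1,0,0,0],[1,0,0,-0.1,0,0,0],[1,0,0,-0.1,0,0,0],[1,0,0,0,0,0,0],[1,0,0,0,0,0,0]]])

```text
clock: 3.4
position: [0.6045, 0.2188, 0.0445]
eef_rot: [[-0.995, -0.098, 0.0], [-0.098, 0.995, 0.0], [-0.0, -0.0, -1.0]]
ft_force: [-2.3, -0.4, 6.0]
gripper_width: -0.003
grasp_force: 2.7
```

Emit:
carry_out(moves=[[[1,0,0,-0.03,0,0,0],[1,-0.2,-0.02,0,0,0,0],[1,-0.4,-0.04,0,0,0,0],[1,-0.4,-0.04,0,0,0,0],[1,0,0,0,0,0,0]]])

```text
clock: 3.9
position: [0.595, 0.218, 0.0445]
eef_rot: [[-0.995, -0.098, 0.003], [-0.098, 0.995, 0.001], [-0.003, 0.0, -1.0]]
ft_force: [1.8, -0.8, 6.1]
gripper_width: -0.003
grasp_force: 3.1
```

```bash
cat > pan.py <<'E'
from h import *
import sys
np.set_printoptions(precision=4,suppress=True)
b=cam('side');s=r.state();print(s['position'],s['ft_force'])
i=cv2.cvtColor(b['img'],cv2.COLOR_RGB2HSV)
x0,y0,x1,y1=map(int,sys.argv[1:5]) if len(sys.argv)>4 else (255,195,375,260)
m=((i[...,2]>130)&(i[...,1]<50)).astype('u1');M=m*0;M[y0:y1,x0:x1]=m[y0:y1,x0:x1]
n,l,st,_=cv2.connectedComponentsWithStats(M)
for k in range(1,n):
    if st[k,4]>150:
        c=cv2.findContours((l==k).astype('u1'),0,1)[0][0]
        for q in cv2.boxPoints(cv2.minAreaRect(c)):print(st[k,4],q,onz(b,q,.0435)[:2])
cv2.imwrite('pics/%s.png'%sys.argv[-1],cv2.resize(b['img'][y0-30:y1+30,x0-20:x1+20,::-1],None,fx=4,fy=4))
E
python3 pan.py p1
```

```text
[0.595  0.218  0.0445] [0.5995 0.1953 6.4119]
830 [296.2527 227.3915] [0.5279 0.1839]
830 [302.9608 205.9253] [0.5168 0.2369]
830 [351.8719 221.21  ] [0.6243 0.2456]
830 [345.1637 242.6762] [0.6317 0.1934]
964 [255. 236.] [0.4625 0.1308]
964 [319. 236.] [0.5782 0.1852]
964 [319. 259.] [0.6001 0.1386]
964 [255. 259.] [0.4882 0.0861]
```

Emit:
carry_out(moves=[[[1,-0.4,-0.04,0,0,0,0],[1,-0.5,-0.05,0,0,0,0],[1,-0.5,-0.05,0,0,0,0],[1,-0.5,-0.05,0,0,0,0],[1,-0.5,-0.05,0,0,0,0],[1,-0.5,-0.05,0,0,0,0],[1,-0.4,-0.04,0,0,0,0],[1,0,0,0,0,0,0]]])

```text
clock: 4.75
position: [0.5618, 0.2147, 0.0445]
eef_rot: [[-0.995, -0.098, 0.003], [-0.098, 0.995, 0.001], [-0.003, 0.0, -1.0]]
ft_force: [-0.2, -0.3, 6.9]
gripper_width: 0.001
grasp_force: 3.5
```

```bash
python3 pan.py p2|head -5
```

```text
[0.5618 0.2147 0.0444] [0.2581 0.1523 7.2634]
769 [281.4747 222.651 ] [0.4955 0.1812]
769 [288.1595 201.6417] [0.4837 0.2335]
769 [336.6172 217.0601] [0.5919 0.2415]
769 [329.9324 238.0694] [0.6    0.1901]
```

Emit:
carry_out(moves=[[[1,-0.4,-0.04,0,0,0,0],[1,-0.5,-0.05,0,0,0,0],[1,-0.5,-0.05,0,0,0,0],[1,-0.5,-0.05,0,0,0,0],[1,-0.4,-0.04,0,0,0,0],[1,-0.2,-0.02,0,0,0,0],[1,0,0,0,0,0,0],[1,0,0,0,0,0,0],[1,0,0,0,0,0,0]]])

```text
clock: 5.7
position: [0.5371, 0.2122, 0.0445]
eef_rot: [[-0.995, -0.098, 0.003], [-0.098, 0.995, 0.001], [-0.003, 0.0, -1.0]]
ft_force: [1.3, -0.6, 6.4]
gripper_width: 0.001
grasp_force: 3.6
```

```bash
python3 pan.py p3|head -5
```

```text
[0.5371 0.2123 0.0444] [1.1248 0.0601 6.8456]
733 [270.5243 219.5459] [0.4717 0.1783]
733 [276.946  198.6757] [0.4587 0.2302]
733 [325.4325 213.5946] [0.5675 0.2395]
733 [319.0108 234.4649] [0.5767 0.1884]
```

View pics/p3.png

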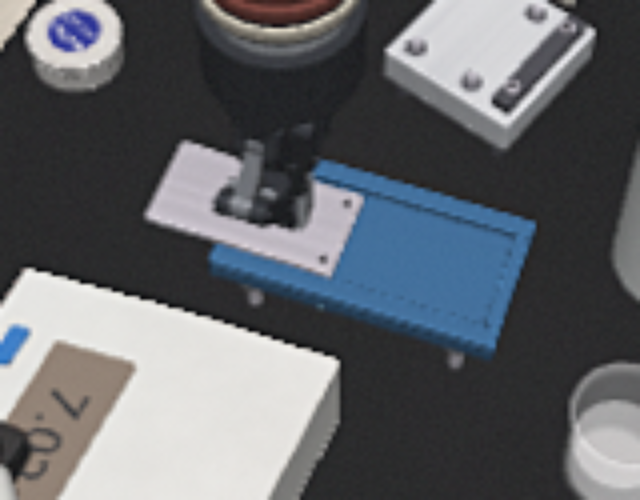

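Emit:
carry_out(moves=[[[1,0,0,0.2,0,0,0],[1,0,0,0.5,0,0,0],[1,0,0,3,0,0,0],[0.5,0,0,3,0,0,0],[0,-2.5,-0.25,0,0,0,0],[0,-2.6,-0.27,0,0,0,0],[0,0,0,0,0,0,0],[0,0,0,0,0,0,0],[0,0,0,0,0,0,0]]])

```text
clock: 6.65
position: [0.4856, 0.2067, 0.1099]
eef_rot: [[-0.995, -0.098, 0.0], [-0.098, 0.995, -0.0], [-0.0, -0.0, -1.0]]
ft_force: [-0.1, 0.5, 0.0]
gripper_width: 0.996
grasp_force: 0.0
```

```bash
python3 - <<'E'
from h import *
np.set_printoptions(precision=4,suppress=True)
w=cam('wrist','w1');s=r.state();print(s['position'],s['gripper_width'])
R=s['eef_rot'];p=s['position']
# expected panel corners
y=np.radians(5.5);e=np.array([np.cos(y),np.sin(y),0]);f=np.array([-e[1],e[0],0]);c=np.array([.5175,.2102,.0445])
for a in(-.051,.051):
  for b in(-.0255,.0255):print(proj(w,c+a*e+b*f))
print('fingers', [proj(w,p+np.array(R)[:,1]*k) for k in(-.04,.04)])
E
```

```text
[0.4857 0.2067 0.11  ] 0.9980942007930469
[279.0278 187.2787]
[363.8865 187.4741]
[283.3788 333.3058]
[358.4411 333.4877]
fingers [array([229.9507, 264.5817]), array([412.118 , 264.7388])]
```

View pics/w1.png

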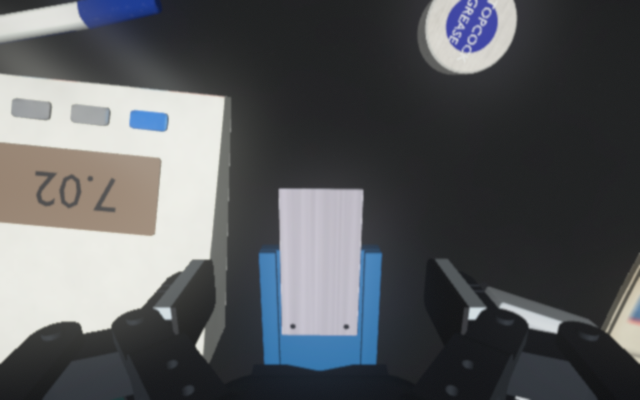

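The wrist view shows the panel at (280..362, 188) to (283..358, 334), which matches the prediction. The scale's edge at column ~215 is close to the left finger, so I'll half-close before descending.

Emit:
carry_out(moves=[[[0.2,0,0,-1,0,0,0],[0.2,0,0,-1,0,0,0],[0.2,0,0,-2,0,0,0],[0.2,0,0,-2,0,0,0],[0.2,0,0,-1.5,0,0,0],[0.2,0,0,-1,0,0,0],[0.2,0,0,-0.5,0,0,0],[0.2,0,0,0,0,0,0],[0.2,0,0,0,0,0,0]]])

```text
clock: 7.6
position: [0.4858, 0.2069, 0.0207]
eef_rot: [[-0.995, -0.098, 0.001], [-0.098, 0.995, 0.0], [-0.001, 0.0, -1.0]]
ft_force: [0.7, 0.7, 0.6]
gripper_width: 0.801
grasp_force: 0.0
```

Emit:
carry_out(moves=[[[0.3,0,0,0,0,0,0],[0.35,0,0,0,0,0,0],[0.4,0,0,0,0,0,0],[0.45,0,0,0,0,0,0],[0.5,0,0,0,0,0,0],[0.6,0,0,0,0,0,0],[0.6,0,0,0,0,0,0]]], force=23)

```text
clock: 8.3
position: [0.4855, 0.2069, 0.0205]
eef_rot: [[-0.995, -0.098, 0.001], [-0.098, 0.995, 0.0], [-0.001, 0.0, -1.0]]
ft_force: [-0.9, -0.0, 2.8]
gripper_width: 0.584
grasp_force: 23.6
```

```bash
python3 pan.py p4|head -5; python3 -c "
from h import *
cam('wrist','w2');print(r.state()['grasp_force'])"
```

```text
[0.4856 0.2069 0.0205] [-0.1189 -0.0275  3.4682]
827 [281.3303 222.8991] [0.4955 0.1805]
827 [287.6606 201.7982] [0.483  0.2327]
827 [325.5505 213.1652] [0.5673 0.2406]
827 [319.2202 234.2661] [0.5769 0.189 ]
23.62634539604187
```

View pics/w2.png

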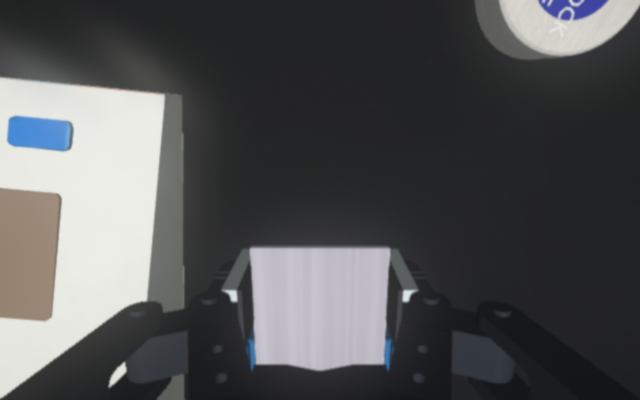

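The wrist view shows the panel held squarely between the pads, its end at row 247. Now I'll lift.

Emit:
carry_out(moves=[[[0.6,0,0,0.2,0,0,0],[0.6,0,0,0.5,0,0,0],[0.6,0,0,1,0,0,0],[0.6,0,0,2,0,0,0],[0.6,0,0,2,0,0,0],[0.6,0,0,1,0,0,0],[0.6,0,0,0,0,0,0],[0.6,0,0,0,0,0,0]]])

```text
clock: 9.2
position: [0.4848, 0.2066, 0.0866]
eef_rot: [[-0.995, -0.098, -0.0], [-0.098, 0.995, -0.0], [0.0, -0.0, -1.0]]
ft_force: [-1.1, 0.6, -1.2]
gripper_width: 0.591
grasp_force: 24.3
```

```bash
python3 - <<'E'
from h import *
np.set_printoptions(precision=4,suppress=True)
a=cam('scene');b=cam('side');s=r.state();print(s['position'],s['ft_force'],s['wrist_torque'],s['grasp_force'])
x,y=np.r_[proj(a,[.53,.21,.11])].astype(int);A=a['img'][y-50:y+50,x-67:x+66,::-1];print(x,y)
x,y=np.r_[proj(b,[.53,.21,.11])].astype(int);B=b['img'][y-50:y+50,x-67:x+66,::-1];print(x,y)
cv2.imwrite('pics/l.png',cv2.resize(np.hstack([A,B]),None,fx=3,fy=3,interpolation=2))
E
```

```text
[0.4842 0.2065 0.0857] [-0.4704 -0.2594 -1.9757] [0.0211 0.0602 0.0486] 24.30914282798767
349 199
301 199
```

View pics/l.png

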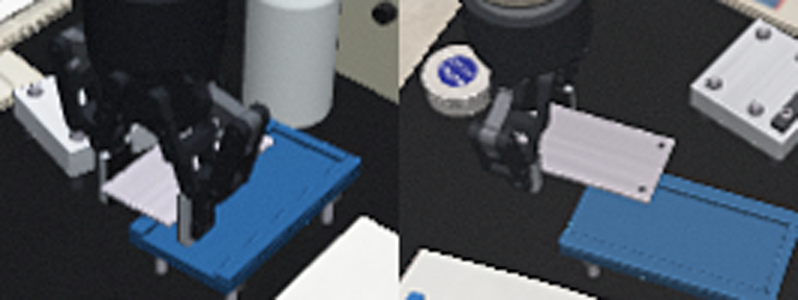

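```bash
python3 - <<'E'
from h import *
np.set_printoptions(precision=4,suppress=True)
a=cam('scene');b=cam('side');s=r.state();p=np.array(s['position'])
e=np.array([.9952,.098,0]);f=np.array([-.098,.9952,0])
for dz in(0,-.004,-.008):
  for k in(.0255,-.0255):
    P=p+.083*e+k*f;P[2]=p[2]+.024+dz;print(dz,proj(a,P),proj(b,P))
for q in((326,196.3),(319.3,216.3)):
    for z in(.11,.105,.10):print(z,(onz(b,q,z)-p)@e,(onz(b,q,z)-p)@f)
print(tri(a,(372.7,195.7),b,(319.3,216.3)))
E
```

```text
0 [350.0481 184.5143] [324.5952 194.1535]
0 [372.5949 195.0217] [315.7789 214.7317]
-0.004 [349.9912 186.2412] [324.5685 195.3507]
-0.004 [372.4699 196.7711] [315.7854 215.8893]
-0.008 [349.9346 187.9583] [324.5419 196.539 ]
-0.008 [372.3456 198.5102] [315.7919 217.038 ]
0.11 0.08733582618939352 0.021321406712982487
0.105 0.08624342013102365 0.02474095545930939
0.1 0.0851510140726539 0.02816050420563622
0.11 0.09052004514985516 -0.02680184427030114
0.105 0.08945034462384356 -0.023725445302915836
0.1 0.08838064409783196 -0.02064904633553053
(array([0.575 , 0.1931, 0.1028]), np.float64(0.00032180292402870316))
```

Emit:
carry_out(moves=[[[0.6,0.2,0.8,0.5,0,0,-1],[0.6,0.5,2,0.5,0,0,-2.2],[0.6,0.5,2.1,0,0,0,-2.3],[0.6,0.5,2.1,0,0,0,-2.3],[0.6,0.5,2.1,0,0,0,-2.3],[0.6,0.5,2.1,0,0,0,-2.3],[0.6,0.5,2.1,0,0,0,-2.3],[0.6,0.5,2.1,0,0,0,-2.2],[0.6,0.5,1.4,0,0,0,-1.4],[0.6,0,0.8,0,0,0,-0.8],[0.6,0,0,0,0,0,0],[0.6,0,0,0,0,0,0]]])

```text
clock: 10.6
position: [0.5267, 0.3822, 0.0964]
eef_rot: [[-0.972, 0.233, -0.001], [0.233, 0.972, -0.001], [0.001, -0.001, -1.0]]
ft_force: [0.0, 0.3, -1.6]
gripper_width: 0.59
grasp_force: 24.3
```

```bash
cat > pl.py <<'E'
from h import *
import sys
np.set_printoptions(precision=4,suppress=True)
a=cam('scene');b=cam('side');s=r.state();p=np.array(s['position']);R=np.array(s['eef_rot'])
print(p,'yaw',np.degrees(np.arctan2(R[1,1],R[0,1])),s['ft_force'],s['grasp_force'])
th=np.radians(-13.45);e=np.array([np.cos(th),np.sin(th),0]);f=np.array([-e[1],e[0],0]);o=np.array([.5836,.3688,0])
print('TCP in jig',(p-o)@e,(p-o)@f)
o[2]=p[2]+.022
L=[]
for c in(a,b):
    x,y=np.r_[proj(c,p+.05*e+[0,0,.02])].astype(int);L.append(c['img'][y-50:y+50,x-67:x+66,::-1]);print('org',x-67,y-50)
cv2.imwrite('pics/%s.png'%sys.argv[1],cv2.resize(np.hstack(L),None,fx=3,fy=3,interpolation=2))
E
python3 pl.py q1
```

```text
[0.5269 0.382  0.0967] yaw 76.48714715131035 [ 0.7696  0.0318 -2.2786] 24.347450137138367
TCP in jig -0.05822282587705235 -0.0003613351412267325
org 239 102
org 288 98
```

View pics/q1.png

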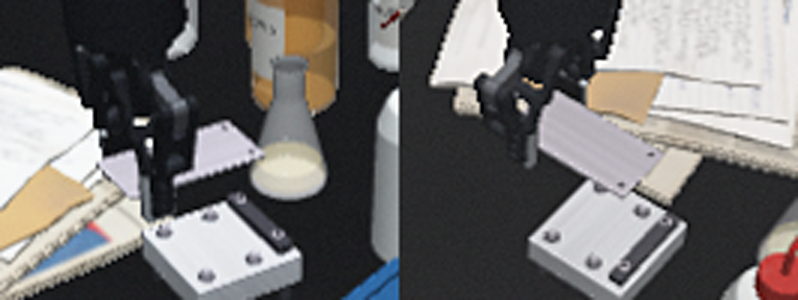

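Both views show the panel level above the jig. Its far corners are at A (228,123) and (264,155), and B (664,152) and (626,193).

```bash
python3 - <<'E'
from h import *
np.set_printoptions(precision=4,suppress=True)
a=cam('scene');b=cam('side')
th=np.radians(-13.45);e=np.array([np.cos(th),np.sin(th),0]);f=np.array([-e[1],e[0],0]);o=np.array([.5836,.3688,0])
for u,v in(((228,123),(664,152)),((264,155),(626,193))):
    P,err=tri(a,(u[0]/3+239,u[1]/3+102),b,((v[0]-399)/3+288,v[1]/3+98));print(P,err,(P-o)@e,(P-o)@f)
E
```

```text
[0.6153 0.3879 0.1157] 0.0019443026493445716 0.02637908258695289 0.025949747715281142
[0.605  0.3424 0.1146] 0.0025958663006481713 0.026922867810626614 -0.020735206255793812
```

Emit:
carry_out(moves=[[[0.6,-0.4,0.13,-0.5,0,0,0],[0.6,0,0,-1.5,0,0,0],[0.6,0,0,-2,0,0,0],[0.6,0,0,-1.5,0,0,0],[0.6,0,0,-0.7,0,0,0],[0.6,0,0,-0.3,0,0,0],[0.6,0,0,0,0,0,0],[0.6,0,0,0,0,0,0]]])

```text
clock: 11.6
position: [0.5238, 0.3844, 0.0329]
eef_rot: [[-0.972, 0.233, 0.001], [0.233, 0.972, 0.001], [-0.001, 0.001, -1.0]]
ft_force: [-0.6, 0.3, -1.6]
gripper_width: 0.584
grasp_force: 24.4
```

```bash
sed -i 's/fx=3,fy=3/fx=6,fy=6/; s/np.hstack(L)/np.vstack([l[20:80] if 0 else l[20:80] for l in L])/; s/y-50:y+50/y-45:y+55/' pl.py; sed -i "s/,y-50)/,y-25)/" pl.py; python3 pl.py q2; python3 -c "
import cv2;print(cv2.imread('pics/q2.png').shape)
i=cv2.imread('pics/q2.png');cv2.imwrite('pics/q2.png',cv2.resize(i,(665,600)))"
```

```text
[0.5239 0.3845 0.0331] yaw 76.5074620800739 [ 0.0829 -0.4753 -1.386 ] 24.354835152626038
TCP in jig -0.06172140418033086 0.0013378576403939094
org 238 153
org 285 141
(720, 798, 3)
```

View pics/q2.png

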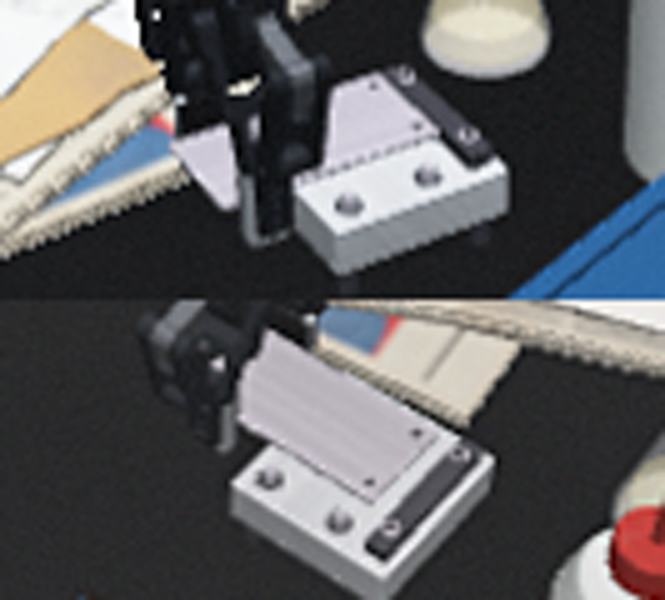

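```bash
python3 - <<'E'
from h import *
np.set_printoptions(precision=4,suppress=True)
a=cam('scene');b=cam('side')
th=np.radians(-13.45);e=np.array([np.cos(th),np.sin(th),0]);f=np.array([-e[1],e[0],0]);o=np.array([.5836,.3688,0])
for n,u,v in(('L',(382,70),(437,434)),('R',(440,134),(374,503)),('pinFR',(428,171),(340,516)),('pinNR',(349,201),(270,474)),('boltL',(405,74),(460,453)),('boltR',(468,134),(392,526))):
    P,err=tri(a,(u[0]/5+238,u[1]/5+153),b,(v[0]/5+285,(v[1]-300)/5+141));print(n,P,round(err,4),(P-o)@e,(P-o)@f)
E
```

```text
L [0.6134 0.388  0.0543] 0.0016 0.024524759992843995 0.025576219304222544
R [0.6021 0.3421 0.0501] 0.0009 0.024209600895466095 -0.021665215334611486
pinFR [0.5892 0.3364 0.0404] 0.0008 0.01300984418126434 -0.030218637866190563
pinNR [0.552  0.3452 0.0399] 0.0006 -0.02520903172376974 -0.030272502344420034
boltL [0.6254 0.3867 0.0476] 0.0002 0.036461444820584755 0.02712962694470545
boltR [0.6132 0.3362 0.0472] 0.0004 0.036333926740624356 -0.024836854489966996
```

Emit:
carry_out(moves=[[[0.6,-0.04,-0.15,0,0,0,0],[0.6,0,0,-0.3,0,0,0],[0.6,0,0,-0.3,0,0,0],[0.6,0,0,-0.2,0,0,0],[0.6,0,0,-0.2,0,0,0],[0.6,0,0,-0.1,0,0,0],[0.6,0,0,0,0,0,0],[0.6,0,0,0,0,0,0]]])

```text
clock: 12.6
position: [0.5228, 0.3826, 0.021]
eef_rot: [[-0.972, 0.233, -0.0], [0.233, 0.972, 0.0], [0.0, 0.0, -1.0]]
ft_force: [1.2, -0.8, -1.0]
gripper_width: 0.591
grasp_force: 24.4
```

Emit:
carry_out(moves=[[[0.6,0,0,-0.1,0,0,0],[0.6,0,0,-0.1,0,0,0],[0.6,0,0,-0.1,0,0,0],[0.6,0,0,0,0,0,0],[0.6,0,0,0,0,0,0]]])

```text
clock: 13.1
position: [0.5231, 0.3828, 0.0189]
eef_rot: [[-0.972, 0.233, 0.001], [0.233, 0.972, 0.0], [-0.001, 0.001, -1.0]]
ft_force: [-2.5, -1.3, 6.1]
gripper_width: 0.587
grasp_force: 24.7
```

Emit:
carry_out(moves=[[[0.6,0.1,-0.02,0,0,0,0],[0.6,0.1,-0.02,0,0,0,0],[0.6,0.1,-0.03,0,0,0,0],[0.6,0,0,0,0,0,0],[0.6,0,0,0,0,0,0]]])

```text
clock: 13.6
position: [0.5262, 0.3825, 0.019]
eef_rot: [[-0.972, 0.233, 0.001], [0.233, 0.972, 0.001], [-0.001, 0.002, -1.0]]
ft_force: [-2.5, 0.7, 5.4]
gripper_width: 0.586
grasp_force: 24.8
```

Emit:
carry_out(moves=[[[0.6,0.1,-0.02,0,0,0,0],[0.6,0.05,-0.02,0,0,0,0],[0.6,0,0,0,0,0,0],[0.6,0,0,0,0,0,0]]])

```text
clock: 14.0
position: [0.5277, 0.3822, 0.019]
eef_rot: [[-0.972, 0.233, 0.001], [0.233, 0.972, 0.002], [-0.001, 0.002, -1.0]]
ft_force: [-3.0, 0.2, 5.7]
gripper_width: 0.588
grasp_force: 24.8
```

Emit:
carry_out(moves=[[[0.6,0.1,-0.02,0,0,0,0],[0.6,0,0,0,0,0,0],[0.6,0,0,0,0,0,0]]])

```text
clock: 14.3
position: [0.5287, 0.3821, 0.0191]
eef_rot: [[-0.972, 0.233, 0.001], [0.233, 0.972, 0.002], [-0.001, 0.002, -1.0]]
ft_force: [-2.4, 0.5, 5.3]
gripper_width: 0.587
grasp_force: 24.8
```

Emit:
carry_out(moves=[[[0.6,0.1,-0.02,0,0,0,0],[0.6,0,0,0,0,0,0],[0.6,0,0,0,0,0,0]]])

```text
clock: 14.6
position: [0.5297, 0.3819, 0.0191]
eef_rot: [[-0.972, 0.233, 0.001], [0.233, 0.972, 0.002], [-0.001, 0.002, -1.0]]
ft_force: [-3.2, 0.7, 5.7]
gripper_width: 0.59
grasp_force: 24.8
```

Emit:
carry_out(moves=[[[0.6,0.1,-0.02,0,0,0,0],[0.6,0,0,0,0,0,0],[0.6,0,0,0,0,0,0]]])

```text
clock: 14.9
position: [0.5298, 0.3818, 0.0191]
eef_rot: [[-0.972, 0.233, -0.001], [0.233, 0.972, 0.001], [0.001, 0.001, -1.0]]
ft_force: [-5.3, 1.0, 8.1]
gripper_width: 0.588
grasp_force: 24.9
```

```bash
python3 - <<'E'
from h import *
np.set_printoptions(precision=4,suppress=True)
b=cam('side')
s=r.state();print(s['position'],s['ft_force'])
th=np.radians(-13.45);e=np.array([np.cos(th),np.sin(th),0]);f=np.array([-e[1],e[0],0]);o=np.array([.5836,.3688,0])
# brightness/chroma profile along jig x on bed level at several y
for y in(-.028,-.015,0,.015,.028):
    L=[]
    for x in np.arange(-.035,.042,.003):
        P=o+x*e+y*f;P[2]=.0365
        u=proj(b,P);px=cv2.getRectSubPix(b['img'],(1,1),tuple(map(float,u)))[0,0].astype(int);L.append(f"{px[1]}/{px[0]-px[1]}")
    print(y,' '.join(L))
E
```

```text
[0.5298 0.3819 0.0191] [-5.6562  1.1277  8.8618]
-0.028 223/-1 154/1 164/3 142/4 102/2 181/1 221/-1 215/0 210/0 211/0 210/0 212/-1 215/0 201/0 148/2 165/3 131/3 131/2 209/0 223/0 185/0 82/1 81/0 85/0 65/0 117/-1
-0.015 186/6 186/6 187/6 186/6 185/6 186/6 186/7 186/6 187/6 187/6 185/7 186/6 187/6 185/6 186/7 186/6 186/7 179/6 145/6 157/5 161/5 117/3 134/4 112/2 57/1 116/0
0 184/5 184/6 183/7 183/6 183/6 184/5 185/6 184/6 184/5 184/6 183/6 184/7 183/7 184/7 185/6 185/6 186/6 186/5 188/6 192/6 150/4 83/1 81/1 84/0 70/1 122/0
0.015 180/7 180/6 180/6 181/6 181/5 182/5 182/5 182/6 182/5 181/6 181/5 183/5 181/7 182/6 183/6 183/6 182/7 183/6 184/5 189/6 156/5 82/0 82/0 83/1 68/0 118/0
0.028 195/4 181/6 169/7 187/5 182/5 179/6 188/5 187/4 181/6 186/4 189/5 187/6 186/5 182/5 186/5 186/5 177/5 184/7 188/6 197/6 164/3 93/1 86/1 82/1 63/1 112/0
```

The force rise shows stop contact, and the panel's colour now runs right up to the stop bar, so I'll release.

Emit:
carry_out(moves=[[[0.38,0,0,0,0,0,0],[0.36,0,0,0,0,0,0],[0.33,0,0,0,0,0,0],[0.25,0,0,0,0,0,0],[0.2,0,0,0,0,0,0],[0.2,0,0,0,0,0,0],[0.2,0,0,0,0,0,0]]])

```text
clock: 15.65
position: [0.5303, 0.3808, 0.0179]
eef_rot: [[-0.972, 0.233, -0.0], [0.233, 0.972, -0.0], [0.0, -0.0, -1.0]]
ft_force: [0.5, -0.6, -0.3]
gripper_width: 0.8
grasp_force: 0.0
```

```bash
cat > chk.py <<'E'
from h import *
np.set_printoptions(precision=4,suppress=True)
b=cam('side');s=r.state();print(s['position'],s['ft_force'],s['grasp_force'])
th=np.radians(-13.45);e=np.array([np.cos(th),np.sin(th),0]);f=np.array([-e[1],e[0],0]);o=np.array([.5836,.3688,0])
im=b['img'].astype(np.float32)
def pr(A,B,z,n):
    L=[]
    for t in np.linspace(0,1,n):
        P=A+(B-A)*t;P[2]=z;px=cv2.getRectSubPix(im,(1,1),tuple(map(float,proj(b,P))))[0,0];L.append(f"{px[1]:.0f}/{px[0]-px[1]:.0f}")
    return ' '.join(L)
for y in(-.018,-.007,.007,.018):print('x 16..36',y,pr(o+.016*e+y*f,o+.036*e+y*f,.0395,11))
for x in(-.06,-.035,-.01,.02):
    print('y -34..-18',x,pr(o+x*e-.034*f,o+x*e-.018*f,.0395,9));print('y 18..34',x,pr(o+x*e+.018*f,o+x*e+.034*f,.0395,9))
print('near end -80..-64',pr(o-.08*e,o-.064*e,.0395,9))
E
python3 chk.py
```

```text
[0.5303 0.3808 0.018 ] [-0.4231 -0.531  -0.1114] 0.0
x 16..36 -0.018 186/6 180/7 161/6 140/4 159/5 172/6 137/4 129/4 121/3 151/4 102/1
x 16..36 -0.007 187/6 188/7 188/6 190/6 193/6 183/5 113/2 81/1 81/1 82/-0 81/1
x 16..36 0.007 181/5 182/5 182/6 184/7 187/6 159/4 107/2 76/2 81/1 83/1 83/0
x 16..36 0.018 183/6 177/7 160/6 128/4 156/5 155/5 107/2 80/0 82/-0 84/0 81/2
y -34..-18 -0.06 39/-2 35/-3 32/-0 36/-1 44/-0 48/-1 45/-1 37/-1 33/-1
y 18..34 -0.06 187/6 186/7 190/7 192/7 171/7 112/5 35/-1 22/0 26/1
y -34..-18 -0.035 216/-1 219/-0 218/-1 217/-2 181/-1 153/2 177/6 191/7 187/7
y 18..34 -0.035 181/6 182/5 183/6 184/7 189/5 214/1 217/-1 225/-1 215/-1
y -34..-18 -0.01 208/-1 209/-1 210/-0 204/1 182/-0 168/2 183/6 192/6 187/6
y 18..34 -0.01 180/4 181/5 183/6 187/5 193/4 207/1 217/0 216/0 216/0
y -34..-18 0.02 197/-1 203/-0 204/1 214/0 172/1 164/4 199/7 193/7 161/6
y 18..34 0.02 160/6 129/4 143/4 189/7 198/5 201/2 183/-0 201/0 221/-1
near end -80..-64 54/-2 49/-2 49/-3 49/-3 49/-3 49/-2 48/-1 47/-3 44/-2
```

Emit:
carry_out(moves=[[[0.2,0,0,0.5,0,0,0],[0.2,0,0,1,0,0,0],[0.2,0,0,2,0,0,0],[0.2,0,0,4,0,0,0],[0.2,0,0,4,0,0,0],[0.2,-2,0,2,0,0,0],[0.2,-3,0,0,0,0,0],[0.2,-3,0,0,0,0,0],[0.2,0,0,0,0,0,0],[0.2,0,0,0,0,0,0]]])

```text
clock: 16.7
position: [0.4503, 0.3811, 0.1541]
eef_rot: [[-0.973, 0.233, 0.002], [0.233, 0.973, 0.001], [-0.001, 0.001, -1.0]]
ft_force: [0.1, 0.2, 0.0]
gripper_width: 0.796
grasp_force: 0.0
```

```bash
python3 chk.py; python3 - <<'E'
from h import *
np.set_printoptions(precision=4,suppress=True)
# panel corners by lilac chroma in both views, triangulated
a=cam('scene');b=cam('side')
th=np.radians(-13.45);e=np.array([np.cos(th),np.sin(th),0]);f=np.array([-e[1],e[0],0]);o=np.array([.5836,.3688,0])
def corners(c):
    i=cv2.GaussianBlur(c['img'],(3,3),0).astype(int)
    m=((i[...,0]-i[...,1]>=3)&(i[...,0]-i[...,1]<=11)&(i[...,1]>125)&(i[...,2]-i[...,1]>0)).astype('u1')
    cc=proj(c,o-.02*e+[0,0,.04]).astype(int)
    n,l,st,_=cv2.connectedComponentsWithStats(cv2.morphologyEx(m,cv2.MORPH_CLOSE,np.ones((3,3))))
    k=cv2.findContours((l==l[cc[1],cc[0]]).astype('u1'),0,1)[0][0]
    print(st[l[cc[1],cc[0]]])
    q=cv2.approxPolyDP(cv2.convexHull(k),4,True)[:,0].astype(float)
    exp=[proj(c,o+[0,0,.041]+x*e+y*f) for x,y in((-.073,.0255),(-.073,-.0255),(.029,-.0255),(.029,.0255))]
    return [min(q,key=lambda z:np.linalg.norm(z-x)) for x in exp],exp
A,ea=corners(a);B,eb=corners(b)
for i in range(4):
    P,er=tri(a,A[i],b,B[i]);print(P,er,(P-o)@e,(P-o)@f,A[i]-ea[i],B[i]-eb[i])
E
```

```text
[0.4509 0.3811 0.154 ] [-0.1708 -0.0796  0.1916] 0.0
x 16..36 -0.018 181/6 174/6 156/5 136/4 155/5 166/6 131/5 123/5 117/3 146/4 99/1
x 16..36 -0.007 181/6 181/7 182/6 184/6 187/6 178/5 110/1 79/0 79/0 81/1 81/0
x 16..36 0.007 176/7 177/6 177/6 178/7 181/6 156/5 105/2 74/1 79/1 80/0 80/-0
x 16..36 0.018 178/4 171/6 153/6 125/4 151/4 150/4 103/2 77/1 79/0 81/1 79/1
y -34..-18 -0.06 40/1 39/0 36/0 39/-0 67/0 127/2 191/5 196/6 183/6
y 18..34 -0.06 175/5 176/6 181/6 185/6 164/5 109/2 41/-1 29/-1 43/-0
y -34..-18 -0.035 208/1 213/0 211/-1 210/-2 175/-0 146/4 172/6 186/7 182/6
y 18..34 -0.035 177/5 177/5 178/6 178/6 184/4 207/1 208/-1 218/-2 211/-1
y -34..-18 -0.01 201/-0 203/-1 204/-0 199/-0 175/0 161/3 177/6 185/7 181/6
y 18..34 -0.01 175/5 177/5 177/5 179/6 187/4 201/1 211/-1 210/-1 209/-1
y -34..-18 0.02 191/0 197/1 198/-0 207/-0 166/0 157/4 192/6 186/6 156/5
y 18..34 0.02 153/6 124/4 139/4 184/6 192/5 194/2 176/-0 195/-1 214/0
near end -80..-64 39/2 34/1 33/0 93/3 160/5 183/6 183/6 180/6 179/6
[276 173  52  26 657]
[325 152  48  36 832]
[0.5228 0.4127 0.036 ] 0.00021607593508406517 -0.06937739914672564 0.028514496168232668 [1.0997 0.6674] [1.9616 1.3581]
[0.5097 0.3628 0.042 ] 0.0023030153548078834 -0.07050059083842845 -0.02306296764429138 [ 0.8735 -0.9901] [ 1.6365 -0.9085]
[0.6086 0.3429 0.038 ] 0.004875580479211931 0.030294438380721135 -0.01935675479244965 [-1.7597 -1.3316] [1.7939 0.4706]
[0.614  0.3894 0.0364] 0.003765690622288353 0.024808459739245278 0.027110937739111125 [-2.5364  1.2889] [-1.497   0.7578]
```

```bash
python3 -c "
from plant import r
print(r.sign_off())"
```

```text
the job is handed in; nothing more can be done
None
```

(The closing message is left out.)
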